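# Squeeze off the battery cover and dock the pack

## Robot

A 6-joint arm with a two-finger parallel gripper is mounted at the origin on a cart in front of the work surface, level with it; the furniture and walls round the work are solid. World frame = base frame: x ahead of the robot, y to its left, z up, the work surface at z = 0. Lengths are in mm, angles in rad, forces in N, time in s.
With the tool pointing down it reaches from about 350 to 875 mm from the base axis. Payload 4.2 kg.
Tool frame: the origin (TCP) lies midway between the tips of the shut fingers; the grasp point (between the pads) lies behind it (bot.tcp_to_grasp is the z of the grasp point in the tool frame, in mm); z points along the fingers, y is the line along which they close (so a half turn about z gives the same grasp; the last joint's range is limited). The gripper opens to 85 mm and grips with 20 to 120 N. Pads are 22 mm wide; open, the fingers measure 114 mm over their backs; the gripper's body (76 mm by 85 mm) begins 54 mm behind the grasp point. The pads swing forward as they close: fully open they stand 13 mm farther back than shut.
Start: joints at [1.386, 0.385, 0.008, 0, -1.194, -0.259], TCP at [268.325, 564.447, 231.312] pointing down, gripper open.
Joint ranges: [-3.14, 3.14], [-1.21, 2.06], [-1.07, 1.41], [-3.16, 2.05], [-2.99, -0.16], [-3.1, 3.1]. Speed limits (rad/s): [2.79, 2.79, 3.14, 3.14, 3.14, 3.14].

## Interface

Orientations are given as a unit quaternion [w, x, y, z].
In Python, from rig import bot gives the robot as it stands.
- The arm moves only by the tool arm_command, never from a script. Its argument "moves" is a list of rows, each a list of 7 numbers: the shift along the tool's x, y, z in units of 40 mm (1.0 is 40 mm), then the turn, a rotation vector about the tool's x, y, z in units of 6 degrees (1.0 is 6 degrees), then the closure in counts, from 0 (fully open) to 255 (shut). A call has 1 to 12 rows; each row is the pose to reach, as a shift and turn from the pose commanded when the call began, along the tool's axes at that moment; what a row does not reach only later rows make up. A row lasts 1/12 s, in which the tool goes at most 41.7 mm and 7.16 degrees, less where a joint would pass 70% of its speed; a pose out of reach is approached as far as the arm can. A call with a gripper value outside its range is refused whole. The fingers move at their own pace and stop on an object; "newtons" is the grip in N (left out, the last holds). Time passes only in rows, so rows that repeat a pose let the fingers close. It gives the time, the measured TCP pose, the force, the opening and the grip force at its end, in the units of the state.
- bot.sense(): the state, without advancing time (a new reading comes with each control period).
- bot.read_camera(name): name is "scene" or "top" or "wrist"; returns a dict with "color" (480x640x3 uint8, red, green, blue), "depth" (480x640 float32, mm along the optical axis (not along the pixel's ray), 0 where there is no reading), "intrinsics" (3x3 intrinsics, pixels), "R" (3x3) and "t" (3): a world point X has camera coordinates R X + t. Camera axes: x right, y down, z forward; pixel columns grow to the right and rows downward; lengths in mm; the calibration is good to about 2 mm. A picture is of the moment at which its call begins.
- bot.finish_job(): hands the job in; it is judged then, once.
The state is a dict: "time_s": time; "q": joint angles; "joint_velocities": joint speeds; "joint_torque": joint torques, N m; "eef_pos": TCP position; "ee_rot": TCP orientation; "contact_force": force on the tool from outside, world axes, zero at the start; "moment": the same for the moment, N m; "width": finger opening in mm; "finger_force": force on a finger pad.
Only numpy, scipy, OpenCV 4.12 (cv2) and the standard library are available. Lean on these libraries where they do the work, as an engineer would, in place of code of your own. Each camera call takes 0.05 s, during which the arm holds its last target. There are 200 camera calls.

## Task

The drive unit's battery is flat. Pinch the two spring tabs on the sides of its battery cover together to free the snap-fit cover - firmly enough to unlatch it but without crushing the tabs, and without wrenching the cover while it is still caught - lift it off and stand it, tabs up, on a clear bit of worktop away from the unit and the charger. Then take the battery pack out of the bay and press it gently but fully home in the charging dock, and leave the other things on the bench where they are.

Things in the scene. Friction and masses are not known exactly. Their poses are not given: they have to be found in the camera images.
- drive_unit: Grey box-shaped drive unit, fixed on the striped mat (2 mm thick), 92 mm (its x) by 84 mm (its y); its origin is in its underside, below the centre of the battery bay, z up. Its -x side carries a dial and a switch; a lower black gearhead with a brass spindle hub (62 mm high) stretches to x = +88 mm. Loads of more than 20 N between cover and unit break the catches.
- bay_rim (a point): Centre of the flat rim of the bay, 52 mm above the unit's underside, on which the cover sits. Under the rim, at +y and -y, steel catch plates hold the barbs of the cover's two tabs. The plates are adjusted a little differently: a barb is free only when its tab is pressed nearly or fully to its stop. Pulling while it is caught jams the barb: ease off, squeeze both tabs, then lift straight up.
- cover_mid (a point): Middle of the snap-fit battery cover, 19 mm above its lower edge and so above the rim while fitted. A black cap, 74 mm (x) by 51 mm (y) by 37 mm high, ribs on top, 75 g, axes as the unit's. The tabs' grey thumb pads stand out of its y sides, 63 mm apart over their outer faces. Barbs reach 11 mm below its lower edge: it stands with this point 30 mm up. Sideways play 0.5 mm.
- tab_left: The spring tab on the cover's +y side. Its origin is the centre of the cover's lower edge when out, and moves with it toward -y as it is pressed, 5 to 6 mm to the stop. Thumb pad: 32 mm long (x), 28 mm high, centred 19 mm above the lower edge, outer face 31.5 mm from the cover's middle. The spring takes 2 N at first, 14 N at the stop; the tab breaks above 25 N.
- tab_right: The same tab on the cover's -y side; it is pressed toward +y.
- pack_mid (a point): Centre of the black battery pack, a block 58 mm (x) by 28 mm (y) by 62 mm high, about 0.2 kg; this point is 31 mm above its underside. It stands loose in the unit's bay under the cover (bay floor 30 mm below the rim), axes as the unit's within 0.05 rad, with 2 mm play, its top 32 mm above the rim. It may be docked either way round.
- battery_pack: The pack's underside centre, z up. Its lowest 4.5 mm are stepped in by up to 1.5 mm all round as a lead-in; all its sides above are plain, and its top is flat.
- charger: Grey charging dock, fixed on the bare worktop left of the mat, 108 mm (x) by 68 mm (y), 34 mm high; origin in its underside, z up. In its top is a socket 60 mm (x) by 30 mm (y) with a 2 mm chamfer at its mouth. Its contacts are damaged if the pack is pushed in with more than about 25 N.
- tape_roll: bystander: roll of masking tape lying flat, 87 mm across, 24 mm high
- screwdriver: bystander: red-handled screwdriver lying on the mat, 197 mm long
- dome: bystander: black ribbed dome standing on the worktop, 104 mm across, 98 mm high
- charger_mouth (a point): Centre of the socket's mouth, 34 mm above the dock's underside. Inside, the height of the contact plate on which the pack comes to rest is adjustable and not known: 15 to 23 mm below this point. Sprung clips along the y sides stop the pack about 13 mm above the plate under its own weight; it takes a push of some 5 to 15 N to get past them and down, then the plate stops it hard.
- charge_pin (a joint): how far the sprung charging pin in the plate is pressed: 0 (free) to 0.003 m (flush: the pack is home on the plate)

How it is judged (in metres and radians):
On the way, in this order (a step that is already met when the one before it is completed fails the run):
1. The cover is free of the drive unit and lifted clear of it (z of cover_mid in the frame of drive_unit above 0.095 m), for 0.1 s.
2. The cover stands on the worktop, tabs up, let go, away from the unit and the charger (height (world z) of cover_mid below 0.037 m and angle between cover_mid's own z axis and vertical below 0.15 rad and horizontal distance between cover_mid and drive_unit above 0.085 m and horizontal distance between cover_mid and charger above 0.085 m and contact force between the fingers and cover below 0.1 N), for 0.2 s.
At the end, for the whole second after the job is handed in: The battery pack stands upright in the dock, home on the contact plate (charging pin pressed over 2.1 mm: within about 1 mm of the plate), centred within 3 mm, at rest; the cover stands tabs up on the worktop, its centre over 85 mm from the bay's and the dock's (value of joint charge_pin above 0.0021 m and horizontal distance between pack_mid and charger_mouth below 0.003 m and z of pack_mid in the frame of charger_mouth below 0.018 m and angle between pack_mid's own z axis and vertical below 0.06 rad and linear speed of battery_pack below 0.02 m/s and height (world z) of cover_mid below 0.037 m and angle between cover_mid's own z axis and vertical below 0.15 rad and horizontal distance between cover_mid and drive_unit above 0.085 m and horizontal distance between cover_mid and charger above 0.085 m); the robot touches nothing.
It fails at once if A tab is crushed (more than 25 N on it) (contact force between the fingers and tab_left above 25 N or contact force between the fingers and tab_right above 25 N).
It fails at once if The cover is wrenched on the drive unit (more than 20 N between them), as when pulled up while still caught or squeezed far off centre (contact force between cover and drive_unit above 20 N).
It fails at once if The pack is rammed into the dock (more than 40 N between them, clips and walls included) (contact force between battery_pack and charger above 40 N).
It fails at once if A bystander is moved more than 3 cm (distance of any of tape_roll, screwdriver, dome from where it was at the start of the episode above 0.03 m).
It also fails if it takes over 58 s, if anything falls off the work surface, if the arm or the gripper's body presses on something with over 40 N, if the wrist force passes 120 N, or if a joint passes its speed limit or range.

## Working session

There is one attempt and no reset: what is moved stays moved. The work goes in short steps, Python scripts to look and compute and a tool call to move; the robot and the scene stay as the last step left them, time stands still between calls to the robot, and variables do not carry over. Pictures are saved under pics/ and viewed, at most 10 in all, crops included, and the job is handed in when it is done.

Besides the shell and the picture viewer there is one more tool, called after "Emit:" as name([rows], argument=value, ...), one row to a line, values as JSON. arm_command: Moves the arm, as the interface text tells. Its arguments: {"type":"object","properties":{"moves":{"type":"array"},"newtons":{"type":"number"}},"required":["moves"]}

```bash
ls; mkdir -p pics; cat > h.py <<'E'
import numpy as np, cv2
from rig import bot
def cam(n,save=None):
    c=bot.read_camera(n)
    if save: cv2.imwrite('pics/'+save,c['color'][:,:,::-1])
    np.savez('/tmp/'+n+'.npz',**c)
    return c
def cloud(c):
    d=c['depth'];K=c['intrinsics'];v,u=np.mgrid[:480,:640]
    P=np.stack([(u-K[0,2])/K[0,0]*d,(v-K[1,2])/K[1,1]*d,d],-1)
    W=(P-c['t'])@c['R']; W[d==0]=np.nan
    return W
E
python3 - <<'E'
from h import *
print(bot.sense(), bot.tcp_to_grasp)
for n in ('top','scene'):
    c=cam(n,n+'1.png'); print(n,-c['R'].T@c['t'],c['R'].round(2).tolist(),c['intrinsics'].tolist())
E
```

```text
pics
{'time_s': 0.0, 'q': array([ 1.38559634e+00,  3.85560132e-01,  6.61471206e-03, -5.22465010e-04,
       -1.19397309e+00, -2.58591815e-01]), 'joint_velocities': array([ 0.00135304, -0.00085771, -0.0012659 , -0.00044228, -0.00146969,
        0.00110403]), 'joint_torque': array([-5.39357297e-04, -3.92288911e+01,  1.88404423e+01,  4.18637216e+00,
       -4.65703473e-03, -8.37652209e-06]), 'eef_pos': array([268.08488495, 563.93710691, 230.21158069]), 'ee_rot': array([ 1.06928508e-03,  9.75460159e-01, -2.20173325e-01, -2.03709399e-04]), 'contact_force': array([-0.42834448, -0.91937888, -0.30447594]), 'moment': array([-0.08694029, -0.01306764, -0.02146646]), 'finger_force': 0.0, 'width': 85.60729582664942} -18.700000000000003
top [ 434.94426848  111.39230109 1028.21193814] [[-0.01, -1.0, 0.02], [-1.0, 0.01, -0.04], [0.04, -0.02, -1.0]] [[521.9374507440095, 0.0, 318.7415072373721], [0.0, 521.9374507440095, 236.53064698871694], [0.0, 0.0, 1.0]]
scene [-213.31621276 -650.40478832  581.62197747] [[0.74, -0.68, 0.02], [-0.28, -0.33, -0.9], [0.62, 0.66, -0.43]] [[571.023698090653, 0.0, 320.65321761938804], [0.0, 571.023698090653, 240.01224528278098], [0.0, 0.0, 1.0]]
```

View pics/top1.png

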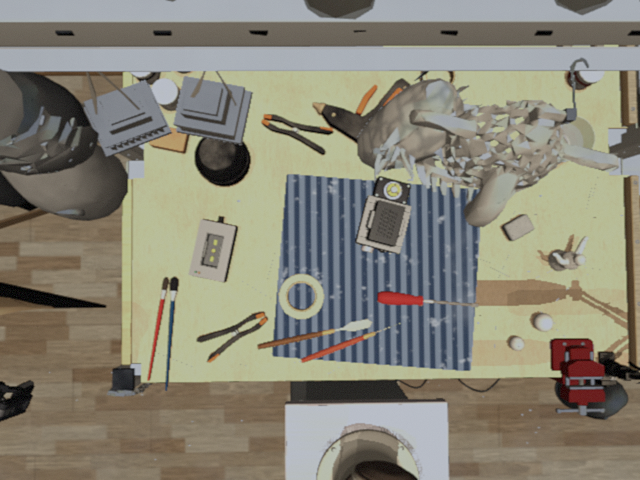

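View pics/scene1.png

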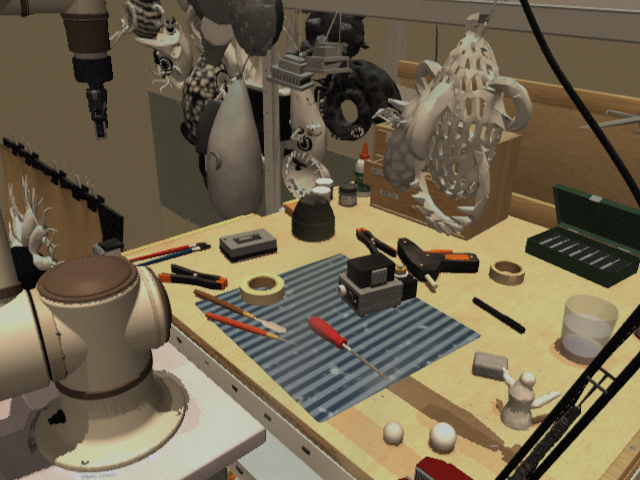

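Top view: the drive unit with its black cover is at about (385,222), the gearhead pointing up the image (+x), and the charger at about (213,250). The dome is at (222,160), the tape at (301,297) and the screwdriver at (400,299). I'll enlarge the unit and charger and use the depth.

```bash
python3 - <<'E'
from h import *
c=dict(np.load('/tmp/top.npz'));W=cloud(c);I=c['color'][:,:,::-1]
a=cv2.resize(I[165:265,345:425],None,fx=5,fy=5,interpolation=cv2.INTER_CUBIC)
b=cv2.resize(I[200:300,180:250],None,fx=5,fy=5,interpolation=cv2.INTER_CUBIC)
cv2.imwrite('pics/crop1.png',np.hstack([a,b]))
def rect(u0,u1,v0,v1,z0,z1):
    p=W[v0:v1,u0:u1].reshape(-1,3);m=(p[:,2]>z0)&(p[:,2]<z1);p=p[m]
    r=cv2.minAreaRect(p[:,:2].astype(np.float32));print(len(p),np.median(p[:,2]),p[:,:2].mean(0),r)
rect(345,425,165,265,80,100)   # cover top
rect(345,425,165,265,45,60)
rect(345,425,165,265,10,100)
rect(180,250,200,300,25,42)
print('table',np.nanmedian(W[320:340,220:260,2]),'mat',np.nanmedian(W[200:250,290:340,2]))
E
```

```text
1286 91.00678258619118 [495.24006042 -29.34532184] ((495.4870300292969, -30.09259796142578), (63.72074508666992, 74.34253692626953), 74.88847351074219)
1417 52.57725958270924 [518.0476847  -32.72326814] ((511.4544677734375, -35.03398895263672), (84.67516326904297, 142.20697021484375), 74.35706329345703)
3153 56.603127048904135 [508.49508672 -29.86222208] ((507.3221740722656, -46.641998291015625), (109.82481384277344, 145.35682678222656), 74.78718566894531)
1634 33.84555601633727 [449.17812765 294.48151819] ((449.30914306640625, 294.67999267578125), (68.747802734375, 108.1065444946289), 77.72636413574219)
table 2.1855408364381286 mat 2.3683892220857867
```

View pics/crop1.png

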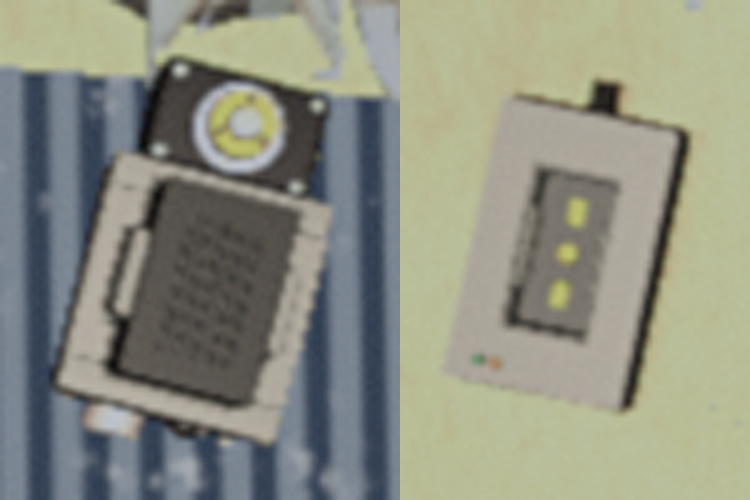

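The crop shows the cover's long axis tilted about 15° toward -y. Its size of 63.7 x 74.3 mm at z = 91 matches the 63 x 74 mm given, and the charger at 108 x 69 mm, z = 34 also fits. Next I check for obstacles overhead and work out the move over the unit.

```bash
cat >> h.py <<'E'
from scipy.spatial.transform import Rotation as Rn
def down(deg):  # tool x at heading deg, z down
    a=np.radians(deg); x=np.array([np.cos(a),np.sin(a),0]); z=np.array([0,0,-1.]); return Rn.from_matrix(np.stack([x,np.cross(z,x),z],1))
def R0(s): q=s['ee_rot']; return Rn.from_quat([q[1],q[2],q[3],q[0]])
def rel(pos,deg,s=None):
    s=s or bot.sense(); R=R0(s)
    d=R.inv().apply(np.array(pos)-s['eef_pos'])/40; r=np.degrees((R.inv()*down(deg)).as_rotvec())/6
    print('shift',d.round(3),'turn',r.round(3))
E
python3 - <<'E'
from h import *
for n in('top','scene'):
    W=cloud(dict(np.load('/tmp/%s.npz'%n))).reshape(-1,3)
    m=(W[:,0]>250)&(W[:,0]<680)&(W[:,1]>-150)&(W[:,1]<650)&(W[:,2]>110)
    p=W[m]; print(n,len(p))
    k,cn=np.unique((p//60).astype(int),axis=0,return_counts=True)
    print([(tuple((a*60).tolist()),int(b)) for a,b in zip(k,cn) if b>15])
rel([495,-30,230],-15.1); s=bot.sense(); print(R0(s).as_matrix().round(3))
E
```

```text
top 80213
[((240, 480, 240), 225), ((240, 480, 300), 241), ((420, -120, 300), 78), ((420, -120, 360), 35), ((480, -180, 180), 80), ((480, -180, 360), 423), ((480, -180, 420), 387), ((480, -120, 180), 26), ((480, -120, 300), 306), ((480, -120, 360), 1258), ((480, -120, 420), 119), ((480, -60, 360), 24), ((480, 300, 420), 30), ((480, 300, 480), 160), ((480, 300, 540), 33), ((480, 300, 600), 19), ((480, 360, 420), 106), ((480, 360, 480), 1338), ((480, 360, 540), 104), ((480, 360, 600), 20), ((480, 420, 60), 37), ((480, 420, 120), 187), ((480, 480, 60), 53), ((480, 480, 120), 475), ((480, 480, 180), 657), ((480, 540, 60), 30), ((480, 540, 120), 250), ((480, 540, 180), 220), ((480, 600, 120), 29), ((540, -180, 180), 140), ((540, -180, 300), 57), ((540, -180, 420), 605), ((540, -180, 480), 1280), ((540, -120, 180), 542), ((540, -120, 240), 186), ((540, -120, 300), 457), ((540, -120, 360), 930), ((540, -120, 420), 2452), ((540, -120, 480), 142), ((540, -60, 180), 34), ((540, -60, 240), 77), ((540, -60, 300), 925), ((540, -60, 360), 841), ((540, -60, 420), 637), ((540, 0, 240), 307), ((540, 
[... 4514 characters left out ...]
600, 240, 480), 251), ((600, 300, 300), 99), ((600, 300, 360), 358), ((600, 300, 420), 96), ((600, 300, 480), 242), ((600, 360, 480), 92), ((600, 420, 60), 70), ((600, 420, 120), 438), ((600, 420, 180), 413), ((600, 420, 240), 342), ((600, 420, 300), 263), ((600, 420, 360), 239), ((600, 480, 180), 73), ((600, 480, 240), 180), ((600, 480, 300), 144), ((600, 480, 360), 19), ((600, 540, 300), 39), ((600, 600, 300), 21), ((600, 600, 360), 18), ((660, 420, 120), 33), ((660, 420, 180), 28), ((660, 420, 240), 43), ((660, 420, 300), 16), ((660, 420, 360), 43)]
shift [11.5   10.974  0.031] turn [ 1.900e-02  1.000e-03 -1.723e+00]
[[ 0.903 -0.43  -0.001]
 [-0.43  -0.903 -0.002]
 [ 0.     0.002 -1.   ]]
```

```bash
python3 - <<'E'
from h import *
P=np.vstack([cloud(dict(np.load('/tmp/%s.npz'%n))).reshape(-1,3) for n in('top','scene')])
P=P[~np.isnan(P[:,0])]
for nm,c in(('unit',(495,-30)),('cover spot',(490,125)),('dock',(449,295))):
    print(nm)
    for z in range(110,560,40):
        q=P[(P[:,2]>z)&(P[:,2]<z+40)&(P[:,0]>300)&(P[:,1]<420)]
        d=np.hypot(q[:,0]-c[0],q[:,1]-c[1]);i=np.argsort(d)[5]
        print(z,round(d[i]),q[i].round(),end=' | ')
    print()
# robot shape at start: scene points near the tool axis
q=P[(P[:,0]>150)&(P[:,0]<340)&(P[:,1]>440)&(P[:,1]<660)&(P[:,2]>170)]
for z in range(170,700,40):
    w=q[(q[:,2]>z)&(q[:,2]<z+40)]
    if len(w)>5: print(z,len(w),np.percentile(w[:,:2],[2,98],axis=0).round().tolist())
E
```

```text
unit
110 334 [826.  16. 114.] | 150 90 [557. -95. 188.] | 190 65 [544. -73. 222.] | 230 61 [546. -65. 240.] | 270 66 [560. -25. 302.] | 310 57 [552. -28. 338.] | 350 38 [532. -21. 366.] | 390 73 [ 507. -102.  392.] | 430 85 [575. -60. 431.] | 470 105 [ 554. -116.  471.] | 510 118 [611. -51. 536.] | 550 146 [641. -27. 553.] | 
cover spot
110 332 [820.  96. 131.] | 150 230 [557. -95. 188.] | 190 138 [577.  18. 228.] | 230 131 [578.  29. 243.] | 270 133 [575.  23. 274.] | 310 112 [538.  24. 347.] | 350 117 [548.  23. 351.] | 390 108 [575. 192. 394.] | 430 131 [591. 209. 436.] | 470 142 [631. 138. 500.] | 510 123 [613. 132. 537.] | 550 152 [642. 136. 552.] | 
dock
110 361 [810. 287. 141.] | 150 404 [853. 290. 187.] | 190 303 [584.  24. 219.] | 230 294 [585.  34. 256.] | 270 298 [579.  27. 271.] | 310 137 [582. 330. 348.] | 350 133 [569. 352. 361.] | 390 121 [545. 370. 429.] | 430 105 [536. 354. 460.] | 470 102 [533. 354. 504.] | 510 107 [540. 350. 512.] | 550 115 [549. 353. 589.] | 
210 42 [[237.0, 513.0], [296.0, 601.0]]
250 394 [[236.0, 505.0], [295.0, 604.0]]
290 941 [[227.0, 493.0], [271.0, 544.0]]
330 734 [[229.0, 497.0], [295.0, 577.0]]
370 805 [[230.0, 523.0], [297.0, 571.0]]
410 827 [[227.0, 521.0], [298.0, 565.0]]
450 993 [[168.0, 518.0], [300.0, 572.0]]
490 1164 [[152.0, 519.0], [296.0, 564.0]]
```

The sculpture hanging behind the unit comes within about 40–60 mm of a vertical tool axis. I'll lean the tool 15° back toward the base, about its y axis so the pads stay parallel to the tabs.

```bash
cat >> h.py <<'E'
def relt(pos,deg,tilt,s=None,quiet=0):
    s=s or bot.sense(); R=R0(s)
    d=R.inv().apply(np.array(pos)-s['eef_pos'])/40; r=np.degrees((R.inv()*down(deg)*Rn.from_euler('y',tilt,degrees=True)).as_rotvec())/6
    print('shift',d.round(3),'turn',r.round(3))
E
python3 -c "
from h import *
relt([440,-15,180],-15.1,15)"
```

```text
shift [10.097 11.224  1.281] turn [ 0.244  2.494 -1.71 ]
```

Emit:
arm_command([
  [0.7,0.7,0.08,0.02,0.17,-0.11,0],
  [1.4,1.5,0.17,0.03,0.33,-0.23,0],
  [2.0,2.2,0.26,0.05,0.5,-0.34,0],
  [2.7,3.0,0.34,0.07,0.67,-0.46,0],
  [3.4,3.7,0.43,0.08,0.83,-0.57,0],
  [4.0,4.5,0.51,0.1,1.0,-0.68,0],
  [4.7,5.2,0.6,0.11,1.16,-0.8,0],
  [5.4,6.0,0.68,0.13,1.33,-0.91,0],
  [6.1,6.7,0.77,0.15,1.5,-1.03,0],
  [6.7,7.5,0.85,0.16,1.66,-1.14,0],
  [7.4,8.2,0.94,0.18,1.83,-1.25,0],
  [8.1,9.0,1.02,0.2,2.0,-1.37,0],
], newtons=20)

```text
time_s: 1.1
eef_pos: [406.1, 99.5, 190.5]
ee_rot: [0.013, 0.983, -0.148, 0.105]
contact_force: [0.6, 0.5, 0.1]
width: 85.5
finger_force: 0.0
```

```bash
python3 -c "
from h import *
s=bot.sense();print(s['eef_pos'],s['contact_force'],s['time_s'])
relt([440,-15,180],-15.1,15)"
```

```text
[406.09532111  99.46074782 190.50882458] [0.56663429 0.48439078 0.08041456] 1.1
shift [1.56  2.489 0.588] turn [ 0.02   0.48  -0.326]
```

Emit:
arm_command([
  [0.6,0.8,0.2,0.0,0.16,-0.11,0],
  [1.1,1.6,0.4,0.01,0.32,-0.22,0],
  [1.5,2.4,0.58,0.02,0.48,-0.33,0],
  [1.5,2.4,0.58,0.02,0.48,-0.33,0],
  [1.5,2.4,0.58,0.02,0.48,-0.33,0],
])

```text
time_s: 1.52
eef_pos: [437.8, -11.5, 179.3]
ee_rot: [0.018, 0.983, -0.133, 0.128]
contact_force: [0.3, 1.0, 0.3]
width: 85.2
finger_force: 0.0
```

```bash
python3 -c "
from h import *
c=cam('wrist','w1.png');print(-c['R'].T@c['t'],c['R'].round(3).tolist())
s=bot.sense();print(s['eef_pos'],R0(s).as_matrix().round(3).tolist())
relt([440,-15,180],-15.1,15)
W=cloud(c)
m=(abs(W[...,2]-91)<6)&(np.hypot(W[...,0]-495,W[...,1]+30)<70)
v,u=np.where(m);p=W[m];print(len(p),np.median(p[:,2]),u.min(),u.max(),v.min(),v.max(),cv2.minAreaRect(p[:,:2].astype(np.float32)))
"
```

```text
[476.70497519 -22.73298316 337.08258965] [[-0.267, -0.964, 0.001], [-0.962, 0.266, 0.053], [-0.051, 0.013, -0.999]]
[438.36398339 -10.13549799 179.72771958] [[0.932, -0.264, 0.248], [-0.255, -0.964, -0.068], [0.257, 0.0, -0.966]]
shift [0.071 0.106 0.012] turn [ 0.013  0.014 -0.034]
8998 90.98455792717202 284 375 134 243 ((496.3236083984375, -31.92127227783203), (62.58441162109375, 73.55546569824219), 74.31571960449219)
```

View pics/w1.png

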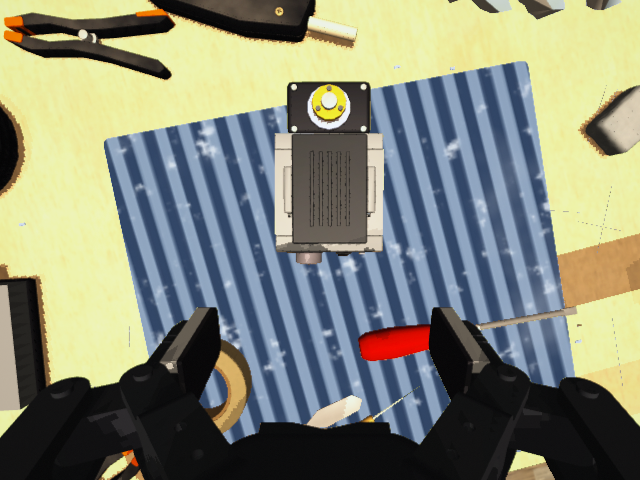

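The wrist picture shows the cover squarely at columns 292–367 and rows 134–243, with the pads at columns ~288 and ~372. The finger tips are at about (207,310) and (442,310). The cover centre is about (496,-32) with heading -15.5°. I'll compare the seen finger midpoint with the TCP to find the lateral camera bias.

```bash
python3 - <<'E'
from h import *
c=dict(np.load('/tmp/wrist.npz'));W=cloud(c);s=bot.sense();R=R0(s)
L=(W-s['eef_pos'])@R.as_matrix()
f=(L[...,2]>-40)&(L[...,2]<5)&(abs(L[...,0])<25)&(abs(L[...,1])<70)
for sg in(-1,1):
    p=L[f&(sg*L[...,1]>0)];print(len(p),np.percentile(p[:,1],[1,5,50,95,99]).round(1),p[:,0].min().round(1),p[:,0].max().round(1),p[:,2].max().round(1))
# cover lateral edges
p=W[(abs(W[...,2]-91)<2)&(np.hypot(W[...,0]-495,W[...,1]+30)<70)]
r=cv2.minAreaRect(p[:,:2].astype(np.float32));print(r)
q=W[(abs(W[...,2]-87)<2)&(np.hypot(W[...,0]-495,W[...,1]+30)<70)]
a=np.radians(-15.5)
for n,k in(('top',p),('pads',q)):
    d=k[:,:2]-[496,-31.5];X=d@[np.cos(a),np.sin(a)];Y=d@[-np.sin(a),np.cos(a)]
    print(n,np.percentile(X,[.5,99.5]),np.percentile(Y,[.5,5,95,99.5]))
m=W[(abs(W[...,2]-54)<2)&(np.hypot(W[...,0]-495,W[...,1]+30)<75)]
print('box top',cv2.minAreaRect(m[:,:2].astype(np.float32)))
print(c['intrinsics'])
E
```

```text
2464 [-54.  -52.7 -40.9 -40.4 -40.2] -10.9 13.0 -11.0
2457 [44.3 44.5 45.  56.9 58. ] -11.6 12.6 -11.4
((496.34295654296875, -31.820056915283203), (50.62549591064453, 73.58898162841797), 74.25077056884766)
top [-36.22286892  36.85912149] [-25.09159968 -22.83747246  22.83116581  25.01860644]
pads [-36.29539141  16.4514339 ] [-31.59616459 -30.81268031  30.70929558  30.94268573]
box top ((508.98565673828125, -35.48899841308594), (84.10502624511719, 117.10374450683594), 74.31184387207031)
[[363.2993182    0.         324.33603631]
 [  0.         363.2993182  239.68071749]
 [  0.           0.           1.        ]]
```

The fingers appear 2.1 mm off along tool y and about 1 mm along x. Correcting for that puts the cover at about (496,-29.7), which agrees with the top camera.

```bash
python3 -c "
from h import *
relt([484,-26.3,124.6],-15.6,15)"
```

```text
shift [0.812 0.088 1.643] turn [-0.008  0.014  0.047]
```

Emit:
arm_command([
  [0.3,0.03,0.5,0,0,0.02,0],
  [0.6,0.06,1.1,0,0.01,0.05,0],
  [0.81,0.09,1.64,0,0.01,0.05,0],
  [0.81,0.09,1.64,0,0.01,0.05,0],
  [0.81,0.09,1.64,0,0.01,0.05,0],
])

```text
time_s: 1.98
eef_pos: [483.9, -24.5, 124.0]
ee_rot: [0.018, 0.983, -0.133, 0.128]
contact_force: [-0.6, -0.5, 0.5]
width: 85.4
finger_force: 0.0
```

```bash
python3 -c "
from h import *
s=bot.sense();print(s['eef_pos'],s['contact_force'])
relt([501.5,-31.2,57],-15.6,15)"
```

```text
[483.87488694 -24.53616844 123.95255157] [-0.55865925 -0.51385368  0.47270595]
shift [0.024 0.042 1.738] turn [-0.002  0.023  0.035]
```

Emit:
arm_command([
  [0.01,0.02,0.4,0,0.01,0.03,0],
  [0.02,0.04,0.8,0,0.02,0.03,0],
  [0.02,0.04,1.2,0,0.02,0.03,0],
  [0.02,0.04,1.5,0,0.02,0.03,0],
  [0.02,0.04,1.72,0,0.02,0.03,0],
  [0.02,0.04,1.72,0,0.02,0.03,0],
  [0.02,0.04,1.72,0,0.02,0.03,0],
])

```text
time_s: 2.57
eef_pos: [501.3, -32.0, 59.5]
ee_rot: [0.017, 0.982, -0.135, 0.131]
contact_force: [-0.0, -0.1, -0.0]
width: 85.2
finger_force: 0.0
```

```bash
python3 -c "
from h import *
s=bot.sense();print(s['eef_pos'],s['contact_force'])
relt([501.5,-31.2,57],-15.6,15)
c=cam('wrist','w2.png')
"
```

```text
[501.33151811 -31.95336047  59.45294086] [-0.01462244 -0.13126087 -0.0188744 ]
shift [-0.017 -0.019  0.059] turn [-0.012 -0.028 -0.014]
```

View pics/w2.png

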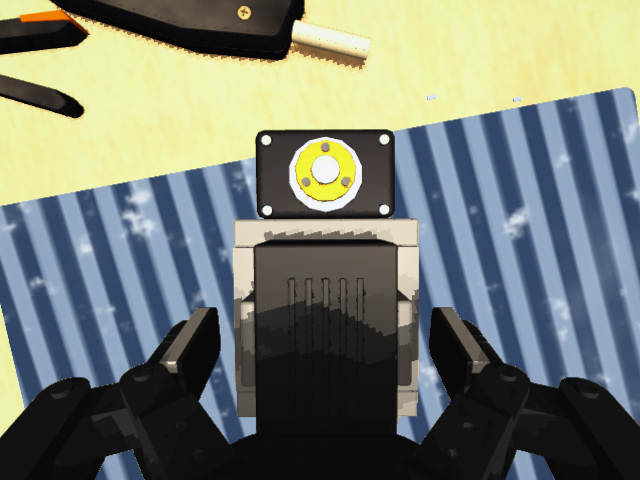

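The cover is centred between the fingers to within about 1 mm: cover middle at column 326, finger middle at 324.5. Now a small descent, then close in steps and watch the lateral force.

Emit:
arm_command([
  [0,0,0.05,0,0,0,20],
  [0,0,0.05,0,0,0,40],
  [0,0,0.05,0,0,0,55],
  [0,0,0.05,0,0,0,65],
  [0,0,0.05,0,0,0,72],
  [0,0,0.05,0,0,0,78],
  [0,0,0.05,0,0,0,78],
  [0,0,0.05,0,0,0,78],
], newtons=20)

```text
time_s: 3.28
eef_pos: [502.4, -32.2, 57.9]
ee_rot: [0.017, 0.982, -0.135, 0.13]
contact_force: [-3.0, -0.6, 5.8]
width: 59.6
finger_force: 6.1
```

```bash
cat >> h.py <<'E'
def st():
    s=bot.sense(); print(s['time_s'],s['eef_pos'].round(2),'F tool',R0(s).inv().apply(s['contact_force']).round(2),'Fw',s['contact_force'].round(2),'M',s['moment'].round(3),'w',round(s['width'],2),'ff',s['finger_force'])
E
python3 -c "
from h import *
st()"
```

```text
3.2833 [502.38 -32.18  57.91] F tool [-1.12  1.33 -6.34] Fw [-3.   -0.55  5.83] M [-0.246  0.8   -0.047] w 59.59 ff 6.0784801840782166
```

Emit:
arm_command([
  [0,0.01,-0.02,0,0,0,82],
  [0,0.01,-0.03,0,0,0,87],
  [0,0.01,-0.04,0,0,0,92],
  [0,0.01,-0.05,0,0,0,97],
  [0,0.01,-0.06,0,0,0,100],
  [0,0.01,-0.06,0,0,0,100],
  [0,0.01,-0.06,0,0,0,100],
])

```text
time_s: 3.87
eef_pos: [501.5, -32.1, 59.5]
ee_rot: [0.017, 0.982, -0.135, 0.13]
contact_force: [0.2, -1.4, 1.8]
width: 52.3
finger_force: 13.7
```

```bash
python3 -c "
from h import *
st()"
```

```text
3.8667 [501.53 -32.11  59.45] F tool [ 0.97  1.28 -1.61] Fw [ 0.16 -1.38  1.8 ] M [-0.184  0.543 -0.048] w 52.27 ff 13.680747002363205
```

Emit:
arm_command([
  [0,0.01,0,0,0,0,103],
  [0,0.01,0,0,0,0,106],
  [0,0.01,0,0,0,0,109],
  [0,0.01,0,0,0,0,112],
  [0,0.01,0,0,0,0,112],
  [0,0.01,0,0,0,0,112],
])

```text
time_s: 4.37
eef_pos: [501.5, -32.4, 59.6]
ee_rot: [0.017, 0.982, -0.135, 0.13]
contact_force: [-2.4, 1.4, 5.4]
width: 51.4
finger_force: 20.4
```

```bash
python3 -c "
from h import *
st()"
```

```text
4.3667 [501.48 -32.38  59.65] F tool [-1.2  -0.7  -5.93] Fw [-2.42  1.39  5.42] M [0.312 0.895 0.072] w 51.38 ff 20.395667552947998
```

Emit:
arm_command([
  [0.005,0,-0.02,0,0,0,112],
  [0.01,0,-0.04,0,0,0,112],
  [0.015,0,-0.06,0,0,0,112],
  [0.015,0,-0.06,0,0,0,112],
])

```text
time_s: 4.7
eef_pos: [501.5, -32.4, 61.9]
ee_rot: [0.017, 0.982, -0.135, 0.13]
contact_force: [0.3, -0.3, -0.7]
width: 50.9
finger_force: 21.3
```

```bash
python3 -c "
from h import *
st()"
```

```text
4.7 [501.49 -32.38  61.89] F tool [0.22 0.16 0.74] Fw [ 0.34 -0.26 -0.66] M [ 0.065  0.508 -0.013] w 50.93 ff 21.29060983657837
```

Emit:
arm_command([
  [0.01,0,-0.03,0,0,0,112],
  [0.02,0,-0.06,0,0,0,112],
  [0.03,0,-0.1,0,0,0,112],
  [0.03,0,-0.1,0,0,0,112],
])

```text
time_s: 5.03
eef_pos: [501.7, -32.4, 66.3]
ee_rot: [0.017, 0.982, -0.135, 0.13]
contact_force: [-0.2, -1.2, -0.1]
width: 51.1
finger_force: 21.6
```

```bash
python3 -c "
from h import *
st()"
```

```text
5.0333 [501.67 -32.41  66.34] F tool [0.08 1.21 0.17] Fw [-0.21 -1.2  -0.14] M [-0.061  0.509  0.01 ] w 51.07 ff 21.56601458787918
```

Emit:
arm_command([
  [0.05,0,-0.18,0,0,0,112],
  [0.1,0,-0.4,0,0,0,112],
  [0.17,0,-0.65,0,0,0,112],
  [0.24,0,-0.9,0,0,0,112],
  [0.31,0,-1.15,0,0,0,112],
  [0.38,0,-1.4,0,0,0,112],
  [0.41,0,-1.55,0,0,0,112],
  [0.41,0,-1.55,0,0,0,112],
  [0.41,0,-1.55,0,0,0,112],
])

```text
time_s: 5.78
eef_pos: [501.0, -32.7, 130.2]
ee_rot: [0.017, 0.982, -0.135, 0.13]
contact_force: [-0.2, 0.3, -0.3]
width: 51.3
finger_force: 23.0
```

```bash
python3 -c "
from h import *
st()
c=cam('wrist','w3.png'); cam('scene','s3.png')
import cv2
cv2.imwrite('pics/c3.png',np.hstack([c['color'][:,:,::-1][::2,::2],cam('scene')['color'][:,:,::-1][200:440,240:560]]))
relt([490,125,125],-15.6,15)"
```

```text
5.7833 [501.01 -32.67 130.23] F tool [-0.39 -0.25  0.23] Fw [-0.23  0.33 -0.32] M [ 0.158  0.545 -0.014] w 51.3 ff 22.962994873523712
shift [-1.304 -3.73  -0.23 ] turn [-0.004  0.005 -0.013]
```

View pics/c3.png

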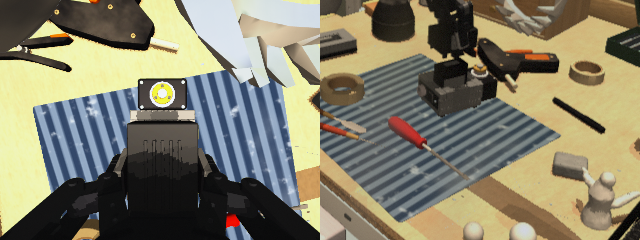

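The cover is lifted 60 mm and held squarely; the unit and bystanders are undisturbed. I'll relax the squeeze slightly and carry it to a clear stretch of mat.

Emit:
arm_command([
  [-0.1,-0.25,-0.02,0,0,0,108],
  [-0.25,-0.7,-0.05,0,0,0,105],
  [-0.4,-1.2,-0.07,0,0,0,104],
  [-0.6,-1.7,-0.1,0,0,0,104],
  [-0.75,-2.2,-0.12,0,0,0,104],
  [-0.95,-2.7,-0.15,0,0,0,104],
  [-1.1,-3.2,-0.18,0,0,0,104],
  [-1.2,-3.5,-0.2,0,0,0,104],
  [-1.22,-3.57,-0.2,0,0,0,104],
  [-1.22,-3.57,-0.2,0,0,0,104],
  [-1.22,-3.57,-0.2,0,0,0,104],
])

```text
time_s: 6.85
eef_pos: [491.9, 117.6, 125.0]
ee_rot: [0.018, 0.982, -0.135, 0.129]
contact_force: [-0.2, -0.3, -0.9]
width: 51.4
finger_force: 23.0
```

```bash
python3 -c "
from h import *
st();relt([490,118,24],-15.6,15);relt([490,118,18.6],-15.6,15)
W=cloud(cam('top')); p=W[(np.hypot(W[...,0]-485,W[...,1]-120)<95)&(W[...,2]<60)&(W[...,2]>6)]; print(len(p), p[:5].round())"
```

```text
6.85 [491.89 117.55 125.01] F tool [-0.37  0.3   0.87] Fw [-0.21 -0.26 -0.94] M [0.091 0.48  0.045] w 51.42 ff 22.964394092559814
shift [-0.7    0.004  2.427] turn [-0.002  0.    -0.014]
shift [-0.735  0.004  2.557] turn [-0.002  0.    -0.014]
62 [[576. 114.   6.]
 [572.  97.   6.]
 [570. 126.   7.]
 [569. 156.   6.]
 [568. 148.   8.]]
```

Emit:
arm_command([
  [-0.1,0,0.35,0,0,0,104],
  [-0.25,0,0.85,0,0,0,104],
  [-0.4,0,1.35,0,0,0,104],
  [-0.55,0,1.85,0,0,0,104],
  [-0.66,0,2.25,0,0,0,104],
  [-0.7,0,2.4,0,0,0,104],
  [-0.7,0,2.4,0,0,0,104],
  [-0.72,0,2.47,0,0,0,104],
  [-0.73,0,2.52,0,0,0,104],
  [-0.73,0,2.52,0,0,0,104],
])

```text
time_s: 7.73
eef_pos: [492.4, 120.4, 26.4]
ee_rot: [0.021, 0.982, -0.137, 0.128]
contact_force: [0.2, -0.2, 0.4]
width: 50.9
finger_force: 23.0
```

```bash
python3 -c "
from h import *
st()"
```

```text
7.7333 [492.42 120.35  26.38] F tool [ 0.31  0.14 -0.32] Fw [ 0.17 -0.19  0.39] M [ 0.164  0.521 -0.023] w 50.94 ff 22.9727241396904
```

Emit:
arm_command([
  [0,0,0,0,0,0,104],
  [0,0,0,0,0,0,104],
  [0,0,0,0,0,0,104],
])

```text
time_s: 7.98
eef_pos: [492.0, 121.7, 26.7]
ee_rot: [0.021, 0.982, -0.136, 0.128]
contact_force: [0.7, -0.2, 0.3]
width: 51.0
finger_force: 23.0
```

```bash
python3 -c "
from h import *
st();relt([490,118,18.6],-15.6,15);print(bot.sense()['q'],bot.sense()['joint_velocities'])
c=cam('scene');cv2.imwrite('pics/s4.png',cv2.resize(c['color'][150:350,150:420,::-1],None,fx=2.5,fy=2.5))"
```

```text
7.9833 [492.03 121.66  26.71] F tool [ 0.81 -0.01 -0.04] Fw [ 0.74 -0.2   0.25] M [ 0.192  0.527 -0.008] w 51.03 ff 22.972421944141388
shift [-0.076  0.101  0.19 ] turn [ 0.071  0.008 -0.01 ]
[ 0.36338812  0.35192334 -0.99755447  1.48441225 -0.16044609 -0.53351779] [-0.00180124  0.00089272 -0.00487186  0.00936225  0.00059123 -0.00256916]
```

View pics/s4.png

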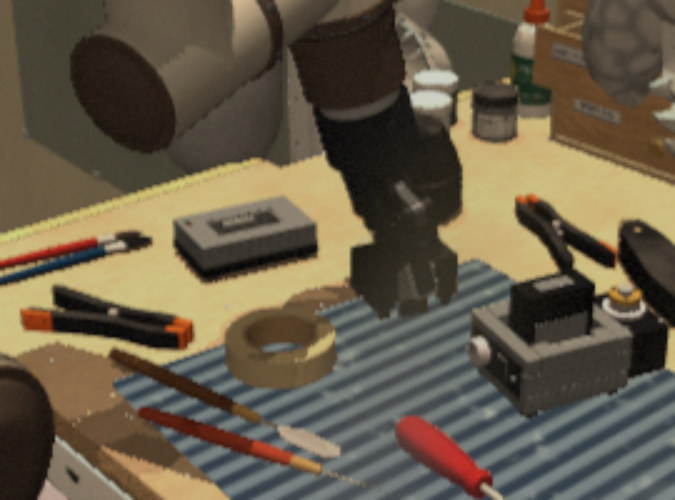

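Joint 5 is at its limit (-0.16) because the spot is too close in for the leaned tool. I'll raise and place farther out, at about (550,115), which is still clear.

```bash
python3 -c "
from h import *
relt([500,119,45],-15.6,15);relt([550,115,45],-15.6,15)
W=cloud(dict(np.load('/tmp/top.npz')));
P=np.vstack([W.reshape(-1,3),cloud(dict(np.load('/tmp/scene.npz'))).reshape(-1,3)])
q=P[(abs(P[:,0]-545)<75)&(abs(P[:,1]-118)<75)&(P[:,2]>9)&(P[:,2]<200)]
print(len(q),np.nanpercentile(q,[1,10,50,90,99],axis=0).round() if len(q) else '')
"
```

```text
shift [ 0.323  0.012 -0.389] turn [ 0.072  0.009 -0.009]
shift [ 1.512 -0.231 -0.074] turn [ 0.072  0.009 -0.009]
1240 [[470.  67.  13.]
 [473.  86.  32.]
 [497. 104. 155.]
 [515. 160. 182.]
 [524. 183. 198.]]
```

Emit:
arm_command([
  [0.08,0,-0.3,0,0,0,104],
  [0.16,0,-0.6,0,0,0,104],
  [0.4,-0.05,-0.55,0,0,0,104],
  [0.8,-0.15,-0.45,0,0,0,104],
  [1.2,-0.25,-0.33,0,0,0,104],
  [1.58,-0.32,-0.23,0,0,0,104],
  [1.58,-0.32,-0.23,0,0,0,104],
  [1.58,-0.32,-0.23,0,0,0,104],
  [1.58,-0.32,-0.23,0,0,0,104],
])

```text
time_s: 8.78
eef_pos: [550.7, 117.2, 50.8]
ee_rot: [0.022, 0.982, -0.136, 0.127]
contact_force: [-0.1, 0.3, -1.1]
width: 51.0
finger_force: 23.0
```

```bash
python3 -c "
from h import *
st();relt([550,115,24],-15.6,15);relt([550,115,18.6],-15.6,15);print(bot.sense()['q'])"
```

```text
8.7833 [550.65 117.21  50.75] F tool [-0.48 -0.26  0.98] Fw [-0.13  0.3  -1.08] M [ 0.135  0.541 -0.014] w 51.0 ff 22.97137677669525
shift [-0.172  0.052  0.647] turn [ 0.091  0.027 -0.011]
shift [-0.207  0.051  0.777] turn [ 0.091  0.027 -0.011]
[ 0.54102646  0.39595208 -0.74852919  0.66476027 -0.31759653  0.13191309]
```

Emit:
arm_command([
  [-0.05,0.01,0.2,0.03,0.01,0,104],
  [-0.11,0.03,0.4,0.06,0.02,0,104],
  [-0.16,0.05,0.6,0.09,0.03,0,104],
  [-0.17,0.05,0.65,0.09,0.03,0,104],
  [-0.17,0.05,0.65,0.09,0.03,0,104],
  [-0.17,0.05,0.65,0.09,0.03,0,104],
])

```text
time_s: 9.28
eef_pos: [550.3, 114.5, 24.2]
ee_rot: [0.018, 0.982, -0.136, 0.13]
contact_force: [0.1, 0.4, -0.3]
width: 51.3
finger_force: 23.0
```

```bash
python3 -c "
from h import *
st();relt([550,115,18.6],-15.6,15);print(bot.sense()['q'])"
```

```text
9.2833 [550.31 114.5   24.16] F tool [-0.13 -0.36  0.28] Fw [ 0.05  0.36 -0.3 ] M [ 0.119  0.505 -0.029] w 51.35 ff 22.97024130821228
shift [-0.047 -0.01   0.131] turn [ 0.    -0.005 -0.021]
[ 0.42401347  0.42455097 -0.85705635  1.09977175 -0.18781119 -0.2031274 ]
```

Emit:
arm_command([
  [-0.01,0,0.04,0,0,0,104],
  [-0.03,0,0.08,0,0,0,104],
  [-0.04,0,0.11,0,0,0,104],
  [-0.045,0,0.13,0,0,0,104],
  [-0.045,0,0.13,0,0,0,104],
  [-0.045,0,0.13,0,0,0,104],
])

```text
time_s: 9.78
eef_pos: [550.9, 115.9, 19.6]
ee_rot: [0.017, 0.982, -0.135, 0.131]
contact_force: [-2.6, 1.0, 4.8]
width: 51.3
finger_force: 23.6
```

```bash
python3 -c "
from h import *
st();print(bot.sense()['q'])"
```

```text
9.7833 [550.94 115.89  19.6 ] F tool [-1.47 -0.3  -5.35] Fw [-2.64  1.04  4.78] M [ 0.142  1.188 -0.037] w 51.31 ff 23.620072603225708
[ 0.380782    0.42973418 -0.87535046  1.25010074 -0.16637862 -0.31224078]
```

Emit:
arm_command([
  [0,0,-0.02,0,0,0,98],
  [0,0,-0.02,0,0,0,88],
  [0,0,-0.02,0,0,0,76],
  [0,0,-0.02,0,0,0,60],
  [0,0,-0.02,0,0,0,30],
  [0,0,-0.02,0,0,0,0],
  [0,0,-0.02,0,0,0,0],
  [0,0,-0.02,0,0,0,0],
  [0,0,-0.02,0,0,0,0],
])

```text
time_s: 10.53
eef_pos: [550.6, 115.5, 19.5]
ee_rot: [0.017, 0.982, -0.135, 0.13]
contact_force: [0.2, -0.1, 0.1]
width: 85.9
finger_force: 0.0
```

```bash
python3 -c "
from h import *
st();c=cam('wrist','w5.png');W=cloud(c)
m=(W[...,2]>62)&(W[...,2]<76)&(np.hypot(W[...,0]-545,W[...,1]-116)<60)
p=W[m]; a=np.radians(-15.6);d=p[:,:2]-[545,116]
print(len(p),p.mean(0),cv2.minAreaRect(p[:,:2].astype(np.float32)))
A=np.c_[p[:,:2]-p[:,:2].mean(0),np.ones(len(p))];k=p[:,2]>p[:,2].max()-5;print(np.linalg.lstsq(A[k],p[k,2],rcond=None)[0],np.median(p[:,2]))"
```

```text
10.5333 [550.63 115.49  19.52] F tool [ 0.19  0.02 -0.06] Fw [ 0.15 -0.06  0.11] M [ 0.088  0.486 -0.003] w 85.93 ff 0.0
2708 [546.91187921 116.0228646   68.09335422] ((543.8465576171875, 116.3093032836914), (119.22743225097656, 25.964855194091797), 68.26963806152344)
[ 1.07578475e-01 -3.32539844e-02  7.32578681e+01] 68.33682258795048
```

Emit:
arm_command([
  [0,0,-0.3,0,0,0,0],
  [0,0,-0.7,0,0,0,0],
  [0,0,-1.2,0,0,0,0],
  [0,0,-1.8,0,0,0,0],
  [0,0,-2.4,0,0,0,0],
  [0,0,-3.0,0,0,0,0],
  [0,0,-3.0,0,0,0,0],
  [0,0,-3.0,0,0,0,0],
])

```text
time_s: 11.25
eef_pos: [521.0, 124.7, 137.0]
ee_rot: [0.016, 0.982, -0.135, 0.131]
contact_force: [0.3, 0.3, 0.0]
width: 85.6
finger_force: 0.0
```

```bash
python3 -c "
from h import *
st();c=cam('wrist','w6.png');W=cloud(c)
p=W[(W[...,2]>40)&(W[...,2]<60)&(np.hypot(W[...,0]-545,W[...,1]-116)<50)]
print(len(p),cv2.minAreaRect(p[:,:2].astype(np.float32)),np.percentile(p[:,2],[5,50,95]))
k=abs(p[:,2]-np.median(p[:,2]))<4;p=p[k];print(np.linalg.lstsq(np.c_[p[:,:2]-p[:,:2].mean(0),np.ones(len(p))],p[:,2],rcond=None)[0])"
```

```text
11.25 [520.98 124.68 136.97] F tool [ 0.17 -0.4  -0.  ] Fw [0.26 0.34 0.05] M [ 0.144  0.536 -0.03 ] w 85.57 ff 0.0
8885 ((544.6170654296875, 116.74627685546875), (62.04426574707031, 73.31827545166016), 74.24873352050781) [47.02673398 50.9585148  52.23657946]
[ 3.05270307e-04 -8.72868872e-04  5.09139559e+01]
```

View pics/w6.png

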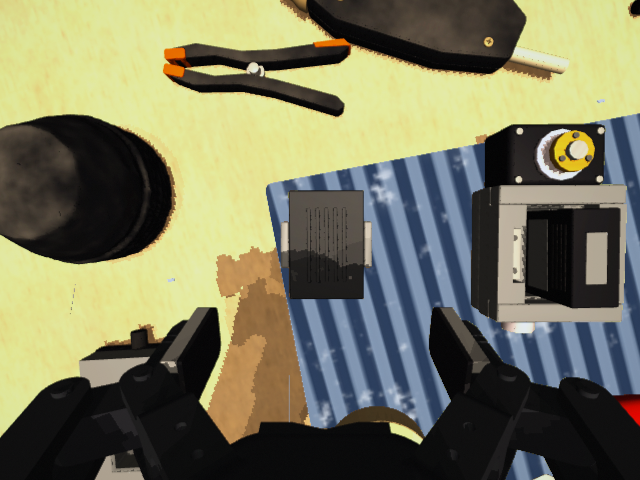

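The cover stands level at about (545,117): its top is at z = 51 as expected, at columns 289–364 and rows 191–298. The pack is visible in the bay at about (580,255). I'll move to look straight down at the pack.

```bash
python3 -c "
from h import *
relt([440,-15,175],-15.6,15)"
```

```text
shift [-0.703  3.882 -1.218] turn [-0.013 -0.015 -0.015]
```

Emit:
arm_command([
  [-0.2,0.2,-0.4,0,0,0,0],
  [-0.4,0.6,-0.8,0,0,0,0],
  [-0.6,1.2,-1.1,0,0,0,0],
  [-0.7,1.9,-1.2,0,0,0,0],
  [-0.7,2.6,-1.2,0,0,0,0],
  [-0.7,3.3,-1.2,0,0,0,0],
  [-0.7,3.8,-1.2,0,0,0,0],
  [-0.7,3.9,-1.2,0,0,0,0],
  [-0.7,3.9,-1.2,0,0,0,0],
  [-0.7,3.9,-1.2,0,0,0,0],
])

```text
time_s: 12.13
eef_pos: [440.4, -15.9, 173.7]
ee_rot: [0.018, 0.982, -0.135, 0.13]
contact_force: [0.9, -0.3, -0.4]
width: 85.5
finger_force: 0.0
```

```bash
cat >> h.py <<'E'
def fingbias(W,s):
    L=(W-s['eef_pos'])@R0(s).as_matrix()
    f=(L[...,2]>-40)&(L[...,2]<5)&(abs(L[...,0])<25)&(abs(L[...,1])<70)
    a=np.percentile(L[f&(L[...,1]<0)][:,1],97);b=np.percentile(L[f&(L[...,1]>0)][:,1],3);x=L[f][:,0]
    print('finger inner',a,b,'bias y',(a+b)/2,'x',(x.min()+x.max())/2)
E
python3 -c "
from h import *
st();c=cam('wrist','w7.png');W=cloud(c);s=bot.sense();fingbias(W,s)
p=W[(abs(W[...,2]-86)<4)&(np.hypot(W[...,0]-496,W[...,1]+30)<50)]
print(len(p),np.median(p[:,2]),cv2.minAreaRect(p[:,:2].astype(np.float32)))
"
```

```text
12.1333 [440.44 -15.95 173.68] F tool [0.78 0.03 0.63] Fw [ 0.87 -0.28 -0.41] M [0.115 0.435 0.006] w 85.47 ff 0.0
finger inner -41.28322142129788 43.456521115107385 bias y 1.086649846904752 x 1.0962723291102954
3557 86.0581258563392 ((497.43389892578125, -31.52288246154785), (28.18361473083496, 58.090938568115234), 75.75177764892578)
```

```bash
python3 -c "
from h import *
relt([483.6,-27.1,127.6],-14.3,15)"
```

```text
shift [ 0.774 -0.01   1.404] turn [ 0.055 -0.008 -0.219]
```

Emit:
arm_command([
  [0.25,0,0.45,0.02,0,-0.07,0],
  [0.5,0,0.9,0.05,0,-0.15,0],
  [0.77,-0.01,1.4,0.05,0,-0.22,0],
  [0.77,-0.01,1.4,0.05,0,-0.22,0],
  [0.77,-0.01,1.4,0.05,0,-0.22,0],
])

```text
time_s: 12.6
eef_pos: [483.1, -27.0, 126.8]
ee_rot: [0.017, 0.984, -0.123, 0.129]
contact_force: [0.3, 0.2, 0.3]
width: 85.0
finger_force: 0.0
```

```bash
python3 -c "
from h import *
st();relt([501.2,-31.6,60],-14.3,15)"
```

```text
12.6 [483.13 -26.97 126.84] F tool [ 0.3  -0.28 -0.23] Fw [0.29 0.22 0.3 ] M [ 0.124  0.509 -0.025] w 84.98 ff 0.0
shift [ 0.021 -0.003  1.735] turn [0.018 0.015 0.005]
```

Emit:
arm_command([
  [0.01,0,0.4,0,0,0,0],
  [0.02,0,0.8,0,0,0,0],
  [0.02,0,1.2,0,0,0,20],
  [0.02,0,1.55,0,0,0,50],
  [0.02,0,1.73,0.01,0.01,0,80],
  [0.02,0,1.73,0.01,0.01,0,110],
  [0.02,0,1.73,0.01,0.01,0,140],
  [0.02,0,1.73,0.01,0.01,0,155],
  [0.02,0,1.73,0.01,0.01,0,170],
  [0.02,0,1.73,0.01,0.01,0,185],
  [0.02,0,1.73,0.01,0.01,0,200],
  [0.02,0,1.73,0.01,0.01,0,200],
], newtons=30)

```text
time_s: 13.6
eef_pos: [502.1, -31.6, 63.0]
ee_rot: [0.015, 0.983, -0.123, 0.132]
contact_force: [-3.5, -0.5, 7.3]
width: 27.3
finger_force: 30.2
```

```bash
python3 -c "
from h import *
st()"
```

```text
13.6 [502.06 -31.61  62.95] F tool [-1.23  1.35 -7.87] Fw [-3.5  -0.51  7.27] M [-0.014  0.809 -0.066] w 27.25 ff 30.172966718673706
```

Emit:
arm_command([
  [0,0,0,0,0,0,215],
  [0.01,0,-0.05,0,0,0,215],
  [0.03,0,-0.12,0,0,0,215],
  [0.06,0,-0.24,0,0,0,215],
  [0.13,0,-0.48,0,0,0,215],
  [0.19,0,-0.72,0,0,0,215],
  [0.26,0,-0.97,0,0,0,215],
  [0.32,0,-1.21,0,0,0,215],
  [0.38,0,-1.45,0,0,0,215],
  [0.45,0,-1.69,0,0,0,215],
  [0.51,0,-1.93,0,0,0,215],
  [0.51,0,-1.93,0,0,0,215],
], newtons=60)

```text
time_s: 14.6
eef_pos: [501.7, -31.1, 143.2]
ee_rot: [0.015, 0.983, -0.123, 0.132]
contact_force: [1.8, -0.3, -2.5]
width: 26.9
finger_force: 59.4
```

```bash
python3 -c "
from h import *
st();s=bot.sense();c=cam('wrist','w8.png');W=cloud(c);L=(W-s['eef_pos'])@R0(s).as_matrix()
# pack top relative to tool
a=np.radians(15); U=Rn.from_euler('y',15,degrees=True).as_matrix()
Q=L@U.T  # level frame about TCP: x heading, z down
m=(Q[...,2]<-15)&(Q[...,2]>-32)&(abs(Q[...,1])<16)&(abs(Q[...,0])<60)
p=Q[m];print(len(p),np.median(p[:,2]));k=abs(p[:,2]-np.median(p[:,2]))<4;p=p[k]
print(cv2.minAreaRect(p[:,:2].astype(np.float32)),p[:,:2].min(0),p[:,:2].max(0));print(np.linalg.lstsq(np.c_[p[:,:2],np.ones(len(p))],p[:,2],rcond=None)[0])
print(bot.sense()['q'])
"
```

```text
14.6 [501.75 -31.05 143.22] F tool [ 1.09 -0.16  2.84] Fw [ 1.78 -0.28 -2.45] M [0.232 0.568 0.017] w 26.92 ff 59.40880000591278
11614 -22.991682504524775
((-4.483613967895508, -0.11890792846679688), (58.37479019165039, 31.934690475463867), 0.4735342860221863) [-33.76604205 -15.99170481] [24.72858598 15.9356501 ]
[ 6.02274390e-03 -5.40751341e-03 -2.29663867e+01]
[ 0.33679619  0.15386053 -0.70819461  0.30053323 -0.50341547  0.73532054]
```

View pics/w8.png

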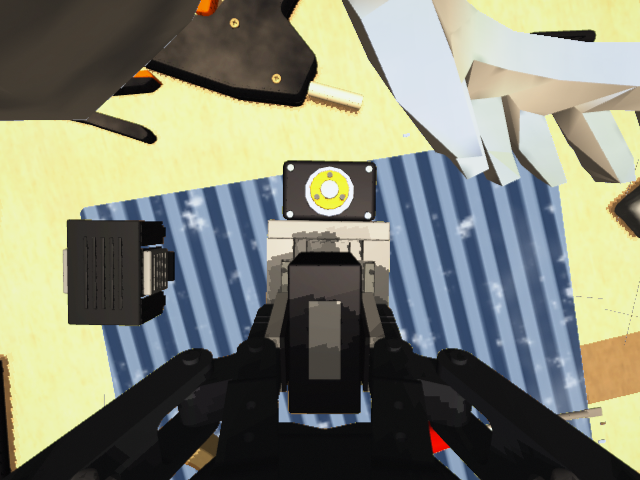

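The pack hangs level between the fingers (top 23 mm above the TCP). The cover is standing at left, and the hanging sculpture at upper right is clear. Now a hover short of the dock to see both the socket and the pack.

```bash
python3 -c "
from h import *
relt([390,307,143],-12.3,15)"
```

```text
shift [-4.612 -7.511 -1.254] turn [ 0.059 -0.037 -0.327]
```

Emit:
arm_command([
  [-0.15,-0.25,-0.04,0,0,-0.01,215],
  [-0.45,-0.75,-0.12,0.01,0,-0.03,215],
  [-0.9,-1.4,-0.24,0.01,0,-0.06,215],
  [-1.35,-2.2,-0.37,0.02,-0.01,-0.1,215],
  [-1.8,-2.9,-0.5,0.02,-0.01,-0.13,215],
  [-2.25,-3.7,-0.61,0.03,-0.02,-0.16,215],
  [-2.7,-4.4,-0.73,0.03,-0.02,-0.19,215],
  [-3.15,-5.1,-0.86,0.04,-0.02,-0.22,215],
  [-3.6,-5.9,-0.98,0.05,-0.03,-0.26,215],
  [-4.05,-6.6,-1.1,0.05,-0.03,-0.29,215],
  [-4.4,-7.2,-1.2,0.06,-0.04,-0.32,215],
  [-4.6,-7.5,-1.25,0.06,-0.04,-0.33,215],
])

```text
time_s: 15.65
eef_pos: [389.1, 309.2, 141.4]
ee_rot: [0.014, 0.986, -0.104, 0.129]
contact_force: [0.1, -0.2, -2.0]
width: 27.2
finger_force: 59.6
```

Emit:
arm_command([
  [0,0,0,0,0,0,215],
  [0,0,0,0,0,0,215],
  [0,0,0,0,0,0,215],
])

```text
time_s: 15.9
eef_pos: [389.6, 304.5, 141.0]
ee_rot: [0.016, 0.986, -0.106, 0.128]
contact_force: [-0.5, -0.3, -3.1]
width: 26.9
finger_force: 59.6
```

```bash
cat >> h.py <<'E'
def dock(name):
    s=bot.sense();c=cam('wrist',name);W=cloud(c)
    p=W[(abs(W[...,2]-34)<4)&(abs(W[...,0]-449)<75)&(abs(W[...,1]-294)<75)]
    r=cv2.minAreaRect(p[:,:2].astype(np.float32));print('dock top',len(p),np.median(p[:,2]),r)
    h=W[(W[...,2]<28)&(W[...,2]>5)&(np.hypot(W[...,0]-r[0][0],W[...,1]-r[0][1])<38)]
    if len(h)>50: print('socket',len(h),cv2.minAreaRect(h[:,:2].astype(np.float32)),'floor z',np.percentile(h[:,2],[10,50,90]))
    t=s['eef_pos'][2]+23
    q=W[(abs(W[...,2]-t)<4)&(np.hypot(W[...,0]-s['eef_pos'][0],W[...,1]-s['eef_pos'][1])<60)]
    q=q[abs((q-s['eef_pos'])@R0(s).as_matrix()[:,1])<14.5+3]
    print('pack top',len(q),cv2.minAreaRect(q[:,:2].astype(np.float32)),'tcp',s['eef_pos'].round(2)); x=R0(s).as_matrix()[:,0]; print('heading',np.degrees(np.arctan2(x[1],x[0])))
    fingbias(W,s)
E
python3 -c "
from h import *
st();dock('w9.png');print(bot.sense()['q'])"
```

```text
15.9 [389.65 304.52 141.04] F tool [-1.26  0.41  2.92] Fw [-0.55 -0.31 -3.14] M [ 0.16   0.703 -0.008] w 26.88 ff 59.649081230163574
dock top 9825 33.73694183828206 ((450.68695068359375, 293.15960693359375), (68.27098846435547, 107.2937240600586), 77.72923278808594)
socket 3094 ((450.8863525390625, 293.1543884277344), (30.194589614868164, 60.10715866088867), 77.71100616455078) floor z [16.0418798  17.1064554  18.88214455]
pack top 11293 ((385.2381286621094, 305.5124816894531), (34.94289016723633, 58.453704833984375), 78.00407409667969) tcp [389.65 304.52 141.04]
heading -12.276855469777342
finger inner -0.6525250776719955 0.4774878351182978 bias y -0.08751862127684887 x -0.00012442204415918923
[ 1.12566375  0.19491592 -0.69032919  0.41419074 -0.67136598 -0.09447335]
```

View pics/w9.png

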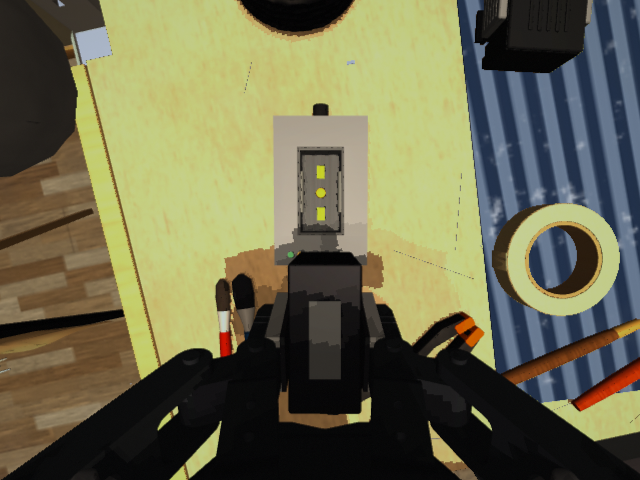

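The socket is clear in the picture at columns 297–343, rows 148–234, and the pack top at columns 288–362. I'll get the pack's true lateral centre from its front part, ahead of the fingers.

```bash
cat >> h.py <<'E'
def packlat():
    s=bot.sense();W=cloud(dict(np.load('/tmp/wrist.npz')));R=R0(s).as_matrix();h=np.arctan2(R[1,0],R[0,0])
    ex=np.array([np.cos(h),np.sin(h)]);ey=np.array([np.sin(h),-np.cos(h)])
    d=W[...,:2]-s['eef_pos'][:2];X=d@ex;Y=d@ey;t=s['eef_pos'][2]+23
    f=(abs(W[...,2]-t)<2.5)&(abs(Y)<25)&(abs(X)<60)
    g=f&(X>14);print('front lat',np.percentile(Y[g],[1,50,99]),'x ext',np.percentile(X[f&(abs(Y)<10)],[.5,99.5]),g.sum())
E
python3 -c "
from h import *
packlat();relt([450.8,293.15,141],-12.28,15)"
```

```text
front lat [-13.17807086   0.29566802  14.1520972 ] x ext [-32.99556908  24.17975554] 2048
shift [ 1.495 -0.052  0.403] turn [ 0.037  0.025 -0.005]
```

Emit:
arm_command([
  [0.3,-0.01,0.08,0.01,0.01,0,215],
  [0.7,-0.03,0.19,0.02,0.02,0,215],
  [1.1,-0.04,0.29,0.03,0.02,0,215],
  [1.45,-0.06,0.39,0.03,0.02,0,215],
  [1.605,-0.06,0.43,0.03,0.02,0,215],
  [1.605,-0.06,0.43,0.03,0.02,0,215],
  [1.605,-0.06,0.43,0.03,0.02,0,215],
  [1.605,-0.06,0.43,0.03,0.02,0,215],
  [1.605,-0.06,0.43,0.03,0.02,0,215],
])

```text
time_s: 16.7
eef_pos: [455.0, 293.9, 141.9]
ee_rot: [0.013, 0.986, -0.106, 0.13]
contact_force: [0.5, 0.6, -1.9]
width: 27.3
finger_force: 59.6
```

```bash
python3 -c "
from h import *
st();dock('w10.png');packlat();relt([456,292,141],-12.28,15)
print(bot.sense()['q'])"
```

```text
16.7 [455.03 293.88 141.92] F tool [-0.16 -0.64  1.9 ] Fw [ 0.47  0.56 -1.88] M [0.172 0.681 0.031] w 27.28 ff 59.646647572517395
dock top 4472 33.73151085914536 ((473.48077392578125, 288.15350341796875), (68.14171600341797, 61.276283264160156), 77.74744415283203)
socket 636 ((490.5115966796875, 283.686279296875), (40.77174758911133, 39.943817138671875), 77.8309326171875) floor z [14.44400879 16.84700673 17.9866575 ]
pack top 11326 ((450.6357421875, 294.8495788574219), (34.94340896606445, 58.273841857910156), 77.62324523925781) tcp [455.03 293.88 141.92]
heading -12.236692402365225
finger inner -0.6403662529241513 0.49051138466086136 bias y -0.07492743413164496 x 0.0038400418490898147
front lat [-12.80399652   1.0729543   14.53440004] x ext [-32.85763768  24.39334854] 2093
shift [0.026 0.046 0.033] turn [-0.015 -0.002  0.009]
[ 0.98905864  0.257116   -0.59951113  0.40589552 -0.65711852  0.05251475]
```

Both views put the pack within about 0.8 mm of the socket. I'll correct by +0.5 mm in y and descend.

Emit:
arm_command([
  [-0.05,0.012,0.2,0,0,0,215],
  [-0.12,0.012,0.5,0,0,0,215],
  [-0.21,0.012,0.8,0,0,0,215],
  [-0.29,0.012,1.1,0,0,0,215],
  [-0.345,0.012,1.3,0,0,0,215],
  [-0.36,0.012,1.36,0,0,0,215],
  [-0.36,0.012,1.36,0,0,0,215],
  [-0.36,0.012,1.36,0,0,0,215],
  [-0.36,0.012,1.36,0,0,0,215],
])

```text
time_s: 17.5
eef_pos: [456.1, 294.3, 86.4]
ee_rot: [0.013, 0.986, -0.106, 0.13]
contact_force: [0.3, 0.4, -3.3]
width: 27.3
finger_force: 59.6
```

```bash
python3 -c "
from h import *
st();relt([455.5,293.5,70],-12.28,15)
print(bot.sense()['q'])"
```

```text
17.5 [456.07 294.27  86.37] F tool [-0.66 -0.42  3.24] Fw [ 0.29  0.37 -3.3 ] M [0.162 0.692 0.027] w 27.29 ff 59.6235716342926
shift [-0.116  0.023  0.393] turn [-0.029 -0.009  0.001]
[ 0.96866328  0.333535   -0.69804736  0.52929842 -0.49384237 -0.07467536]
```

Emit:
arm_command([
  [-0.03,0,0.1,0,0,0,215],
  [-0.055,0,0.2,0,0,0,215],
  [-0.08,0,0.28,0,0,0,215],
  [-0.09,0,0.34,0,0,0,215],
  [-0.1,0,0.37,0,0,0,215],
  [-0.1,0,0.37,0,0,0,215],
  [-0.1,0,0.37,0,0,0,215],
])

```text
time_s: 18.08
eef_pos: [455.7, 293.6, 70.2]
ee_rot: [0.013, 0.986, -0.106, 0.13]
contact_force: [-0.4, -0.6, -3.0]
width: 26.8
finger_force: 59.6
```

```bash
python3 -c "
from h import *
st()"
```

```text
18.0833 [455.72 293.62  70.23] F tool [-1.02  0.64  2.8 ] Fw [-0.38 -0.57 -2.97] M [ 0.157  0.715 -0.006] w 26.82 ff 59.6231085062027
```

Emit:
arm_command([
  [-0.007,0,0.025,0,0,0,215],
  [-0.013,0,0.05,0,0,0,215],
  [-0.02,0,0.075,0,0,0,215],
  [-0.026,0,0.1,0,0,0,215],
  [-0.026,0,0.1,0,0,0,215],
])

```text
time_s: 18.5
eef_pos: [455.6, 293.5, 65.9]
ee_rot: [0.014, 0.986, -0.106, 0.13]
contact_force: [-0.4, 1.2, -3.0]
width: 26.9
finger_force: 59.6
```

```bash
python3 -c "
from h import *
st()"
```

```text
18.5 [455.59 293.45  65.95] F tool [-1.44 -1.05  2.76] Fw [-0.44  1.17 -3.03] M [ 0.114  0.683 -0.023] w 26.9 ff 59.63698446750641
```

Emit:
arm_command([
  [-0.006,0,0.025,0,0,0,215],
  [-0.013,0,0.05,0,0,0,215],
  [-0.02,0,0.075,0,0,0,215],
  [-0.02,0,0.075,0,0,0,215],
])

```text
time_s: 18.83
eef_pos: [455.7, 293.3, 63.1]
ee_rot: [0.014, 0.986, -0.106, 0.13]
contact_force: [0.6, -2.1, 0.1]
width: 27.1
finger_force: 59.9
```

```bash
python3 -c "
from h import *
st()"
```

```text
18.8333 [455.71 293.34  63.05] F tool [0.98 1.9  0.17] Fw [ 0.57 -2.06  0.09] M [-0.35   0.638 -0.008] w 27.1 ff 59.87607657909393
```

Emit:
arm_command([
  [-0.006,0.008,0.02,0,0,0,215],
  [-0.012,0.008,0.045,0,0,0,215],
  [-0.02,0.008,0.07,0,0,0,215],
  [-0.02,0.008,0.07,0,0,0,215],
])

```text
time_s: 19.17
eef_pos: [455.9, 293.6, 60.4]
ee_rot: [0.013, 0.986, -0.106, 0.13]
contact_force: [0.4, -1.5, 0.8]
width: 26.9
finger_force: 60.2
```

```bash
python3 -c "
from h import *
st()"
```

```text
19.1667 [455.9  293.58  60.42] F tool [ 0.92  1.39 -0.63] Fw [ 0.41 -1.52  0.84] M [-0.342  0.1   -0.122] w 26.91 ff 60.20150542259216
```

Emit:
arm_command([
  [-0.005,0.004,0.02,0,0,0,215],
  [-0.01,0.004,0.04,0,0,0,215],
  [-0.015,0.004,0.055,0,0,0,215],
  [-0.015,0.004,0.055,0,0,0,215],
])

```text
time_s: 19.5
eef_pos: [455.7, 293.5, 57.8]
ee_rot: [0.013, 0.986, -0.106, 0.13]
contact_force: [2.0, -0.7, 1.2]
width: 26.7
finger_force: 60.1
```

```bash
python3 -c "
from h import *
st()"
```

```text
19.5 [455.71 293.5   57.83] F tool [ 2.39  0.25 -0.63] Fw [ 2.04 -0.7   1.23] M [-0.093 -0.01  -0.075] w 26.7 ff 60.10915160179138
```

Emit:
arm_command([
  [-0.004,0,0.015,0,0,0,215],
  [-0.008,0,0.03,0,0,0,215],
  [-0.01,0,0.04,0,0,0,215],
  [-0.01,0,0.04,0,0,0,215],
])

```text
time_s: 19.83
eef_pos: [455.7, 293.5, 56.3]
ee_rot: [0.013, 0.986, -0.106, 0.13]
contact_force: [0.7, -0.6, 2.7]
width: 27.1
finger_force: 60.2
```

```bash
python3 -c "
from h import *
st()"
```

```text
19.8333 [455.72 293.49  56.34] F tool [ 1.47  0.48 -2.39] Fw [ 0.68 -0.65  2.69] M [-0.055  0.044 -0.029] w 27.06 ff 60.18224358558655
```

Emit:
arm_command([
  [-0.004,0,0.015,0,0,0,215],
  [-0.008,0,0.03,0,0,0,215],
  [-0.01,0,0.04,0,0,0,215],
  [-0.01,0,0.04,0,0,0,215],
])

```text
time_s: 20.17
eef_pos: [455.8, 293.5, 56.1]
ee_rot: [0.013, 0.986, -0.106, 0.131]
contact_force: [-6.0, -2.2, 13.7]
width: 27.1
finger_force: 61.9
```

```bash
python3 -c "
from h import *
st()"
```

```text
20.1667 [455.83 293.49  56.06] F tool [ -1.6    3.41 -14.59] Fw [-5.95 -2.23 13.66] M [-0.703  0.959 -0.218] w 27.09 ff 61.94282054901123
```

Emit:
arm_command([
  [-0.002,0,0.01,0,0,0,215],
  [-0.002,0,0.01,0,0,0,215],
  [-0.002,0,0.01,0,0,0,215],
])

```text
time_s: 20.42
eef_pos: [455.9, 293.5, 56.0]
ee_rot: [0.013, 0.986, -0.106, 0.131]
contact_force: [-6.3, -2.8, 16.3]
width: 26.8
finger_force: 62.4
```

```bash
python3 -c "
from h import *
st()"
```

```text
20.4167 [455.88 293.48  56.03] F tool [ -1.12   3.98 -17.17] Fw [-6.29 -2.76 16.27] M [-0.877  1.19  -0.268] w 26.79 ff 62.38588571548462
```

It has come to a hard stop at the plate height. Ease off, release and retract.

Emit:
arm_command([
  [0.008,0,-0.03,0,0,0,215],
  [0.008,0,-0.03,0,0,0,190],
  [0.008,0,-0.03,0,0,0,150],
  [0.008,0,-0.03,0,0,0,100],
  [0.008,0,-0.03,0,0,0,40],
  [0.008,0,-0.03,0,0,0,0],
  [0.008,0,-0.03,0,0,0,0],
  [0.008,0,-0.4,0,0,0,0],
  [0.008,0,-1.0,0,0,0,0],
  [0.008,0,-1.7,0,0,0,0],
  [0.0,0,-2.4,0,0,0,0],
  [0.0,0,-2.8,0,0,0,0],
])

```text
time_s: 21.42
eef_pos: [427.3, 300.6, 165.1]
ee_rot: [0.011, 0.986, -0.106, 0.131]
contact_force: [0.5, 0.1, 0.2]
width: 85.5
finger_force: 0.0
```

Emit:
arm_command([
  [-0.4,0,0,0,0,0,0],
  [-0.8,0,0,0,0,0,0],
  [-0.8,0,0,0,0,0,0],
  [-0.8,0,0,0,0,0,0],
])

```text
time_s: 21.75
eef_pos: [396.6, 305.8, 153.9]
ee_rot: [0.013, 0.986, -0.105, 0.13]
contact_force: [0.1, 0.0, -0.0]
width: 85.5
finger_force: 0.0
```

```bash
python3 -c "
from h import *
st();dock('w11.png');W=cloud(dict(np.load('/tmp/wrist.npz')))
p=W[(W[...,2]>65)&(W[...,2]<100)&(np.hypot(W[...,0]-450,W[...,1]-293)<40)]
print(np.percentile(p[:,2],[5,50,95]),cv2.minAreaRect(p[:,:2].astype(np.float32)))
k=abs(p[:,2]-np.median(p[:,2]))<3;p=p[k];print(np.linalg.lstsq(np.c_[p[:,:2]-p[:,:2].mean(0),np.ones(len(p))],p[:,2],rcond=None)[0])
W=cloud(cam('top'))
for n,a in(('pack',(450,294,70,95,45)),('cover',(545,116,44,60,48))):
    q=W[(np.hypot(W[...,0]-a[0],W[...,1]-a[1])<a[4])&(W[...,2]>a[2])&(W[...,2]<a[3])]; print(n,len(q),np.median(q,axis=0))"
```

```text
21.75 [396.65 305.76 153.94] F tool [ 0.12 -0.04  0.04] Fw [ 0.13  0.02 -0.  ] M [0.1   0.488 0.007] w 85.48 ff 0.0
dock top 8590 33.77554265478125 ((450.73028564453125, 293.01959228515625), (67.92939758300781, 107.7098159790039), 77.68016052246094)
pack top 0 ((0.0, 0.0), (0.0, 0.0), 0.0) tcp [396.65 305.76 153.94]
heading -12.183437945919717
finger inner -41.71281002166201 43.01812972732944 bias y 0.6526598528337146 x 1.1420856450998613
[77.77360038 79.20940551 80.41273415] ((451.5994873046875, 293.6580810546875), (28.9020938873291, 57.682823181152344), 77.8880844116211)
[-4.26900392e-03 -1.98975208e-03  7.92400601e+01]
pack 524 [449.90524248 294.34792794  79.29477102]
cover 1165 [543.41962915 118.35321252  51.14120469]
```

The pack sits level in the dock: its top is at z = 79.2, so the underside is about 17.2, at the plate height seen earlier. It is centred within about 1 mm, the cover stands level, and the robot is clear of everything.

```bash
python3 -c "
from rig import bot
print(bot.finish_job())"
```

```text
the job is handed in; nothing more can be done
None
```

I handed the job in at about 22 s of the 58 s allowed: the cover came off cleanly and stands tabs up on the mat, and the pack is pressed onto the dock's contact plate with about 20 N; the result of the judging was not shown.

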